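Hang the kitchen gauge on the rail, dials outward

TASK

Take the white dial gauge from between the tea tin and the salt shaker and hang it by the keyhole in its back on the rail's sprung button stud, dials facing out to the robot's side. The stud's place along the rail is not known exactly, so feel for it; then press the gauge down until it is fully home, upright and flat against the black carriage, and let go. Be gentle: never push on the rail with more than 25 N, and leave the tin and the shaker standing where they are.

Things in the scene. Friction and masses are not known exactly. Their poses are not given: they have to be found in the camera images.
- gauge_center (a point): Centre of the white dial gauge: a rigid case 26 mm thick (x), 62 mm wide (y), 96 mm tall (z), 0.15 to 0.24 kg, standing on its flat underside. Its -x points out of the face with the two round dials, +x out of the plain back with the keyhole, z up. The tea tin (+y) and the salt shaker (-y) stand 5 to 13 mm from its sides at the start; its front and back are free.
- gauge_dial (a point): Middle of the big dial on the gauge's front face, 63 mm above its underside, axes as the gauge. At the start the dials may face any way but the robot's. On the rail the back lies on the carriage, so the gauge must by then be held by its two sides, 62 mm apart: stand it in the open first and take it anew.
- gauge_mouth (a point): Middle of the keyhole's wide mouth, on the gauge's back face 56 mm above its underside, axes as the gauge. The mouth is 19 mm wide and 19 mm tall through a 4 mm skin, with 8 mm of hollow behind; upward it narrows by a 45 degree lead-in, starting 6 mm above this point, to a slot 8 mm wide.
- gauge_seat (a point): Where the stud's axis lies when the gauge is home: on the back face 74 mm above the underside, 18 mm above gauge_mouth, at the slot's closed upper end; axes as the gauge. Beside the slot a wedge thickens the skin to 6.7 mm and draws the stud out 2.2 mm: half-way it needs a push of some 3 to 10 N beyond the gauge's weight, then it slides on to a firm stop.
- rail_mid (a point): Middle of the rail's length, 170 mm above the worktop (the stud's height), in the plane of the carriage's front face. -x points out to the side where things hang, y runs along the rail, z up. The carriage is a black block 30 mm wide, 34 mm tall on the rail's front; it is stiff to shift (about 9 N) and stands up to 15 mm left or right of here: where is not measured.
- rail_left (a point): 15 mm along +y from rail_mid, same axes: the stud stands somewhere between 15 mm this side and 15 mm the other side of rail_mid, and has to be felt for or seen. Stud, out of the carriage's middle: steel shank 6 mm thick, round head 14 mm wide, head's underside 4.5 mm and its top 9 mm off the carriage face. Sprung, 3 N per mm: goes in 3.5 mm, draws out 4 mm.
- rail: Utensil rail, fixed to the worktop; origin on the worktop under its middle, 22 mm behind rail_mid, axes the same. Wooden foot 110 x 310 mm, 16 mm thick, its front edge 43 mm before the origin; 12 mm posts at y = 135 and -135 mm, 198 mm tall; bar 26 mm high at 170 mm; small hook at y = -112 mm, out to 40 mm. The worktop is clear for 120 mm before the middle of the foot.
- tea_tin: Green hinged tea tin, 60 x 66 x 92 mm, loose, origin at the centre of its underside, z up.
- salt_shaker: Salt shaker, 44 mm round, 90 mm tall, loose, origin at the centre of its underside, z up.
There are look-alikes about, which are no part of the job. There is more than one size of the salt_shaker; the one meant has the size given above.

How it is judged:
By the outcome, as a careful person would: the job done as asked, in the order asked, and still so for the second after the job is handed in, with the robot touching nothing.
It also fails if it takes over 67 s, if anything falls off the work surface, if the arm or the gripper's body presses on something with over 40 N, if the wrist force passes 120 N, or if a joint passes its speed limit or range.

ROBOT

A 7-joint arm with a two-finger parallel gripper is mounted at the origin on a cart in front of the work surface, level with it; the furniture and walls round the work are solid. World frame = base frame: x ahead of the robot, y to its left, z up, the work surface at z = 0. Lengths are in m, angles in rad, forces in N, time in s.
With the tool pointing down it reaches from about 0.425 to 1.025 m from the base axis. Payload 3.6 kg.
Tool frame: the origin (TCP) lies on the centre line of the jaws, within the pads' length; the fingertips stand 8 mm ahead of it and the grasp point (between the pads) lies 11 mm behind it; z points along the fingers, y is the line along which they close (so a half turn about z gives the same grasp; the last joint's range is limited). The gripper opens to 85 mm and grips with 20 to 120 N. Pads are 22 mm wide; open, the fingers measure 114 mm over their backs; the gripper's body (76 mm by 85 mm) begins 54 mm behind the grasp point. The pads swing forward as they close: fully open they stand 13 mm farther back than shut.
Start: joints at [1.022, 0.591, 0.048, 1.609, -0.033, 0.943, -0.034], TCP at [0.319, -0.651, 0.239] pointing down, gripper open.
Joint ranges: [-2.69, 2.69], [-0.47, 2.24], [-1.27, 1.36], [0.19, 2.51], [-1.53, 4.68], [0.08, 2.07], [-3.09, 3.09]. Speed limits (rad/s): [2.57, 2.57, 3.14, 3.14, 3.14, 3.14, 3.14].

INTERFACE

Orientations are given as a unit quaternion [w, x, y, z].
In Python, from plant import arm gives the robot as it stands. The module is installed in compiled form; this text tells all that it offers.
- The arm moves only by the shell command python3 -m creep 'ROWS' [OPENING] [FORCE]. ROWS is JSON, a list of rows, each an object with "translation": the shift along the tool's x, y, z in units of 0.25 m (1.0 is 0.25 m), a list of three; "rotation": the turn, a rotation vector about the tool's x, y, z in units of 60 degrees (1.0 is 60 degrees), a list of three. In form: [{"translation": [dx, dy, dz], "rotation": [rx, ry, rz]}, ...]. A call has 1 to 5 rows; each row shifts and turns the commanded pose from where the row before left it, along the tool's axes as they then stand; what a row does not reach is not made up. A row lasts 1/8 s, in which the tool goes at most 62.5 mm and 10.7 degrees, less where a joint would pass 70% of its speed; a pose out of reach is approached as far as the arm can. A call with a number of a shift or a turn outside -1 to 1 is refused whole. A call with a gripper value outside its range is refused whole. OPENING is the gripper's target within -1 to 1 (shut at 1, half-way at 0, fully open at -1), set as the call begins (- or left out, the last holds). The fingers move at their own pace and stop on an object; FORCE is the grip in N (left out, the last holds). Time passes only in rows, so rows that do not move let the fingers close. It gives the time, the measured TCP pose, the force, the opening and the grip force at its end, in the units of the state.
- arm.get_obs(): the state, without advancing time (a new reading comes with each control period).
- arm.grab_frame(name): name is "scene" or "top" or "wrist"; returns a dict with "img" (420x560x3 uint8, blue, green, red), "camera_matrix" (3x3 intrinsics, pixels), "k1" (the pictures are not rectified: a ray, as slopes to the right and down, at radius r is drawn at 1 + k1 r^2 times it, then the intrinsics apply), "xyz" and "rotation" of the camera in the world. Camera axes: x right, y down, z forward; pixel columns grow to the right and rows downward; lengths in m; the calibration is good to about 2 mm. A picture is of the moment at which its call begins. There is no depth.
- arm.hand_in(): hands the job in; it is judged then, once.
The state is a dict: "t": time; "joint_pos": joint angles; "dq": joint speeds; "effort": joint torques, N m; "ee_pos": TCP position; "ee_rot": TCP orientation; "ft_force": force on the tool from outside, world axes, zero at the start; "torque": the same for the moment, N m; "width": opening from 0.0 (shut) to 1.0 (fully open); "finger_force": force on a finger pad.
Only numpy, scipy, OpenCV 4.12 (cv2) and the standard library are available. Lean on these libraries where they do the work, as an engineer would, in place of code of your own. Each camera call takes 0.05 s, during which the arm holds its last target. There are 200 camera calls.

## Working session

There is one attempt and no reset: what is moved stays moved. The work goes in short steps, Python scripts to look and compute and a shell command to move; the robot and the scene stay as the last step left them, time stands still between calls to the robot, and variables do not carry over. Pictures are saved under pics/ and viewed, at most 13 in all, crops included, and the job is handed in when it is done.

```bash
mkdir -p pics; cat > h.py <<'E'
import numpy as np, cv2
from plant import arm
from scipy.spatial.transform import Rotation as R
def grab(n):
    f=arm.grab_frame(n); return f
def rotm(f):
    r=np.array(f["rotation"],float)
    return r if r.shape==(3,3) else R.from_quat(r[[1,2,3,0]]).as_matrix()
def ray(f,u,v):
    K=np.array(f["camera_matrix"]);k=f["k1"]
    d=np.array([(u-K[0,2])/K[0,0],(v-K[1,2])/K[1,1]]);p=d.copy()
    for _ in range(20): p=d/(1+k*(p@p))
    w=rotm(f)@np.array([p[0],p[1],1]); return np.array(f["xyz"],float),w/np.linalg.norm(w)
def onz(f,u,v,z):
    o,w=ray(f,u,v); return o+w*(z-o[2])/w[2]
def tri(rs):
    A=np.zeros((3,3));b=np.zeros(3)
    for o,w in rs:
        P=np.eye(3)-np.outer(w,w);A+=P;b+=P@o
    p=np.linalg.solve(A,b); return p,[np.linalg.norm((np.eye(3)-np.outer(w,w))@(p-o)) for o,w in rs]
def proj(f,X):
    c=rotm(f).T@(np.array(X)-np.array(f["xyz"]));p=c[:2]/c[2];p=p*(1+f["k1"]*(p@p))
    K=np.array(f["camera_matrix"]);return K[0,0]*p[0]+K[0,2],K[1,1]*p[1]+K[1,2]
def st():
    o=arm.get_obs();q=np.array(o["ee_rot"]);M=R.from_quat(q[[1,2,3,0]]).as_matrix()
    return o,np.array(o["ee_pos"]),M
E
python3 - <<'E'
from h import *
import pickle
for n in("scene","top"):
    f=grab(n);pickle.dump(f,open(n+".pkl","wb"));cv2.imwrite(f"pics/{n}0.png",f["img"]);print(n,f["xyz"],np.round(rotm(f),2).tolist(),f["camera_matrix"],f["k1"])
o,p,M=st();print(o["t"],p,M.round(3).tolist(),o["ft_force"],o["width"])
E
```

```text
scene [0.07362599 0.50794609 0.79398508] [[-0.69, -0.55, 0.47], [-0.72, 0.53, -0.44], [-0.01, -0.65, -0.76]] [[402.08311863   0.         284.10047271]
 [  0.         402.08311863 207.03040322]
 [  0.           0.           1.        ]] -0.11035865221889099
top [0.38898189 0.12735029 1.14065387] [[0.01, -0.99, 0.12], [-1.0, -0.01, -0.02], [0.02, -0.12, -0.99]] [[486.26560392   0.         271.94107474]
 [  0.         486.26560392 206.96487945]
 [  0.           0.           1.        ]] -0.09847920914484318
0.1 [ 0.31881182 -0.65030015  0.23823867] [[0.898, 0.44, -0.001], [0.44, -0.898, 0.002], [-0.0, -0.002, -1.0]] [-0.16492596 -0.39083199  0.43709318] 0.9995422423579887
```

View pics/scene0.png

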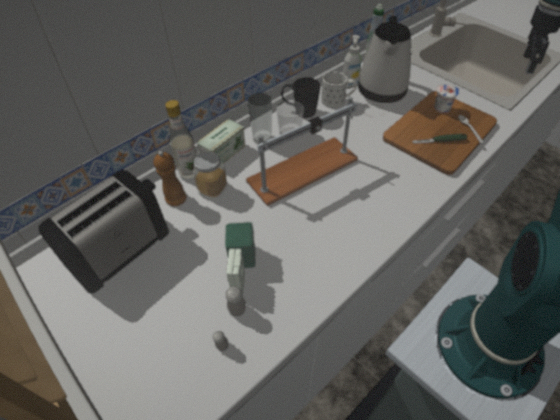

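View pics/top0.png

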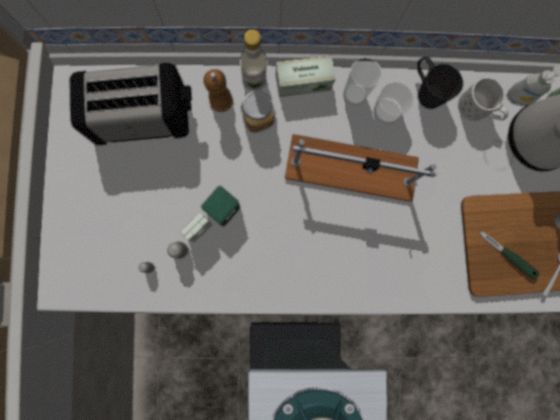

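The top view shows the tin at (220,205), the gauge at (195,227), the shaker at (177,250), a small shaker at (147,267), the rail from (300,147) to (432,170) and the carriage at (371,164). Candidates for the gauge are the white piece at (195,227) and the "Valamis" box at (305,75). For the shaker they are (177,250) and the smaller one at (147,267). I choose (195,227), between the tin and the larger shaker, and check it close up.

```bash
python3 - <<'E'
from h import *
import pickle
s=pickle.load(open("scene.pkl","rb"))["img"];t=pickle.load(open("top.pkl","rb"))["img"]
a=cv2.resize(s[215:325,205:275],None,fx=5,fy=5,interpolation=cv2.INTER_CUBIC)
b=cv2.resize(t[180:290,135:245],None,fx=4,fy=4,interpolation=cv2.INTER_CUBIC)
H=np.zeros((550,800,3),np.uint8);H[:550,:350]=a;H[:440,355:795]=b
cv2.imwrite("pics/c1.png",np.clip(H*1.3,0,255).astype(np.uint8))
E
```

```text
(no output)
```

View pics/c1.png

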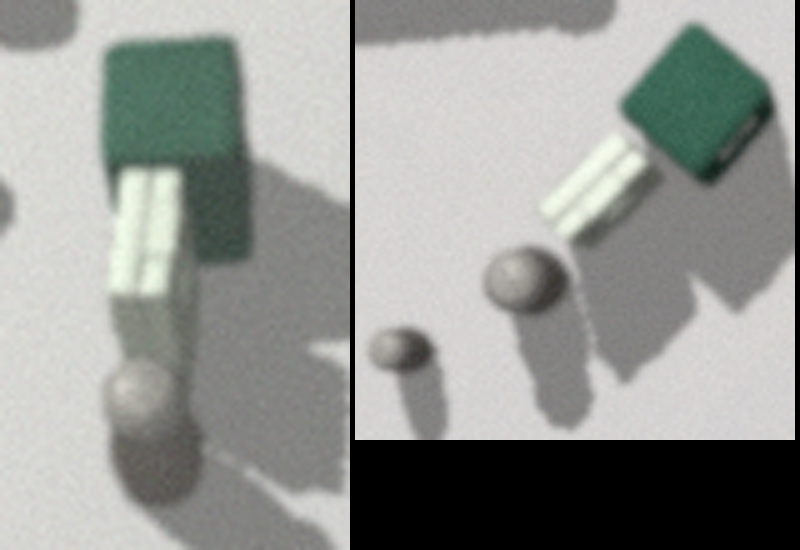

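```bash
python3 - <<'E'
from h import *
import pickle
s=pickle.load(open("scene.pkl","rb"));t=pickle.load(open("top.pkl","rb"))
T=dict(A=(201.75,213.25),B=(208.75,220),C=(181.5,232.25),D=(189,240.75))
S=dict(A=(229.4,249),B=(241.4,248.6),C=(227,273),D=(238.2,274.2))
P={k:tri([ray(t,*T[k]),ray(s,*S[k])]) for k in T}
for k in P:print(k,P[k][0].round(4),np.round(P[k][1],4),onz(t,*T[k],.096).round(4))
Q={k:onz(t,*T[k],.096) for k in T}
c=sum(Q.values())/4;print(c,np.degrees(np.arctan2(*(Q['A']-Q['C']+Q['B']-Q['D'])[[1,0]])))
for n,u in dict(tin=(135+(697-355)/4,180+100/4),sh=(135+(527-355)/4,180+280/4)).items():print(n,onz(t,*u,.09))
# rail: dark carriage, orange foot
for n,u in dict(bl=(300,147),br=(432,170)).items(): print(n,onz(t,*u,.19))
print("foot",[onz(t,*u,.016).round(4).tolist() for u in((291,136),(286,180),(412,199),(418,157))])
hsv=cv2.cvtColor(t["img"],cv2.COLOR_BGR2HSV);m=((hsv[...,2]<45)).astype(np.uint8);
m[:140]=0;m[200:]=0;m[:,:280]=0;m[:,440:]=0
n,_,stt,cc=cv2.connectedComponentsWithStats(m)
for i in range(1,n):
  if stt[i,4]>20:print(stt[i],cc[i],onz(t,*cc[i],.18))
f=grab("wrist");pickle.dump(f,open("w0.pkl","wb"));print(f["xyz"],rotm(f).round(3).tolist(),f["camera_matrix"],f["k1"])
a=cv2.resize(t["img"][125:210,275:445],None,fx=4.5,fy=4.5,interpolation=cv2.INTER_CUBIC)
cv2.imwrite("pics/c2.png",a)
E
```

```text
A [0.5036 0.2638 0.0917] [0.0013 0.0013] [0.5022 0.2622 0.096 ]
B [0.4875 0.2466 0.0931] [0.0007 0.0007] [0.4877 0.2468 0.096 ]
C [0.461  0.3055 0.0936] [0.0002 0.0002] [0.4607 0.305  0.096 ]
D [0.4435 0.2898 0.0917] [0.001 0.001] [0.4426 0.2883 0.096 ]
[0.47327431 0.27558402 0.096     ] -44.21705674140544
tin [0.52124676 0.22258173 0.09      ]
sh [0.42268297 0.31256956 0.09      ]
bl [0.62726339 0.05664823 0.19      ]
br [ 0.58368336 -0.21123301  0.19      ]
foot [[0.6975, 0.0651, 0.016], [0.591, 0.0768, 0.016], [0.5487, -0.222, 0.016], [0.6506, -0.24, 0.016]]
[363 158  17  13 146] [371.10273973 163.96575342] [ 0.59645271 -0.08871371  0.18      ]
[ 0.37913809 -0.6219759   0.3735391 ] [[0.44, -0.866, -0.238], [-0.898, -0.425, -0.114], [-0.002, 0.263, -0.965]] [[295.10485767   0.         278.59366963]
 [  0.         295.10485767 208.90825026]
 [  0.           0.           1.        ]] -0.025779115790200417
```

View pics/c2.png

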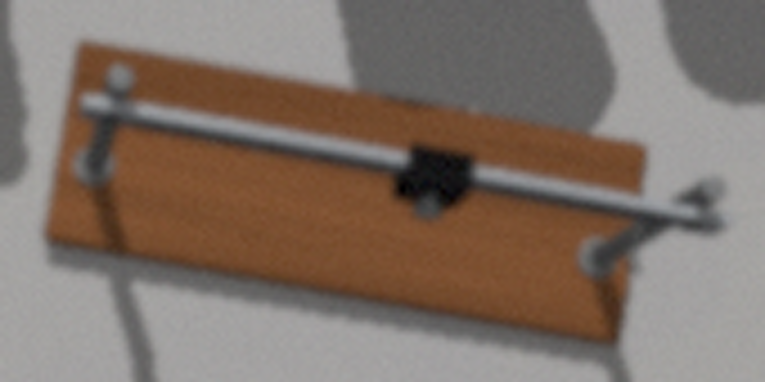

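The crop shows the carriage at about (371,164) with its stud at (370,171), to the right of the rail's middle. I now plan the transfer to a point above the gauge.

```bash
cat > pl.py <<'E'
from h import *
import sys,json
def plan(x,y,z,th,n,fix=True):
    """n rows to TCP (x,y,z), tool down, tool-y heading th deg; prints rounded rows"""
    o,p,M=st(); tgt=np.array([x,y,z]);a=np.radians(th)
    Y=np.array([np.cos(a),np.sin(a),0]);Z=np.array([0,0,-1.]);Mt=np.stack([np.cross(Y,Z),Y,Z],1)
    rv=R.from_matrix(M.T@Mt).as_rotvec(); r=np.round(rv/n/np.radians(60),3)
    print("from",p.round(4),"rot total deg",np.degrees(rv).round(1),"rows",n,"step mm",np.linalg.norm(tgt-p)/n*1e3)
    rows=[];q=p.copy();C=M.copy()
    for i in range(n):
        d=np.round(C.T@((tgt-q)/(n-i))/.25,3);q=q+C@d*.25;C=C@R.from_rotvec(r*np.radians(60)).as_matrix()
        rows.append({"translation":d.tolist(),"rotation":r.tolist()})
    for i in range(0,n,5):print(json.dumps(rows[i:i+5]).replace(" ",""))
if __name__=="__main__":plan(*map(float,sys.argv[1:5]),int(sys.argv[5]))
E
python3 pl.py .55 -.2 .33 0 10
```

```text
from [ 0.3189 -0.6504  0.2384] rot total deg [ -0.1  -0.1 -63.9] rows 10 step mm 51.44501212981082
[{"translation":[0.162,-0.121,-0.036],"rotation":[-0.0,-0.0,-0.106]},{"translation":[0.175,-0.102,-0.036],"rotation":[-0.0,-0.0,-0.106]},{"translation":[0.185,-0.082,-0.037],"rotation":[-0.0,-0.0,-0.106]},{"translation":[0.193,-0.062,-0.036],"rotation":[-0.0,-0.0,-0.106]},{"translation":[0.199,-0.04,-0.037],"rotation":[-0.0,-0.0,-0.106]}]
[{"translation":[0.202,-0.017,-0.036],"rotation":[-0.0,-0.0,-0.106]},{"translation":[0.202,0.005,-0.037],"rotation":[-0.0,-0.0,-0.106]},{"translation":[0.201,0.027,-0.036],"rotation":[-0.0,-0.0,-0.106]},{"translation":[0.196,0.05,-0.037],"rotation":[-0.0,-0.0,-0.106]},{"translation":[0.19,0.071,-0.036],"rotation":[-0.0,-0.0,-0.106]}]
```

```bash
python3 -m creep '[{"translation":[0.162,-0.121,-0.036],"rotation":[0,0,-0.106]},{"translation":[0.175,-0.102,-0.036],"rotation":[0,0,-0.106]},{"translation":[0.185,-0.082,-0.037],"rotation":[0,0,-0.106]},{"translation":[0.193,-0.062,-0.036],"rotation":[0,0,-0.106]},{"translation":[0.199,-0.04,-0.037],"rotation":[0,0,-0.106]}]' -1 30
python3 -m creep '[{"translation":[0.202,-0.017,-0.036],"rotation":[0,0,-0.106]},{"translation":[0.202,0.005,-0.037],"rotation":[0,0,-0.106]},{"translation":[0.201,0.027,-0.036],"rotation":[0,0,-0.106]},{"translation":[0.196,0.05,-0.037],"rotation":[0,0,-0.106]},{"translation":[0.19,0.071,-0.036],"rotation":[0,0,-0.106]}]'
python3 pl.py .473 .276 .26 46 10
```

```text
t: 0.78
ee_pos: [0.4351, -0.424, 0.2849]
ee_rot: [-0.0, 0.874, 0.486, -0.0]
ft_force: [0.9, -0.3, 0.2]
width: 1.002
finger_force: 0.0
t: 1.4
ee_pos: [0.5506, -0.199, 0.3305]
ee_rot: [-0.0, 0.708, 0.707, -0.0]
ft_force: [-0.3, 0.3, 0.0]
width: 0.999
finger_force: 0.0
from [ 0.5506 -0.199   0.3305] rot total deg [ -0.    0.  -46.1] rows 10 step mm 48.645416431952725
[{"translation":[0.19,-0.031,0.028],"rotation":[-0.0,0.0,-0.077]},{"translation":[0.192,-0.016,0.028],"rotation":[-0.0,0.0,-0.077]},{"translation":[0.193,-0.0,0.028],"rotation":[-0.0,0.0,-0.077]},{"translation":[0.192,0.015,0.028],"rotation":[-0.0,0.0,-0.077]},{"translation":[0.19,0.03,0.028],"rotation":[-0.0,0.0,-0.077]}]
[{"translation":[0.187,0.046,0.028],"rotation":[-0.0,0.0,-0.077]},{"translation":[0.183,0.061,0.028],"rotation":[-0.0,0.0,-0.077]},{"translation":[0.177,0.075,0.029],"rotation":[-0.0,0.0,-0.077]},{"translation":[0.171,0.089,0.028],"rotation":[-0.0,0.0,-0.077]},{"translation":[0.162,0.102,0.029],"rotation":[-0.0,0.0,-0.077]}]
```

```bash
python3 -m creep '[{"translation":[0.19,-0.031,0.028],"rotation":[0,0,-0.077]},{"translation":[0.192,-0.016,0.028],"rotation":[0,0,-0.077]},{"translation":[0.193,0,0.028],"rotation":[0,0,-0.077]},{"translation":[0.192,0.015,0.028],"rotation":[0,0,-0.077]},{"translation":[0.19,0.03,0.028],"rotation":[0,0,-0.077]}]'
python3 - <<'E'
from h import *
import pickle
f=grab("wrist");pickle.dump(f,open("w1.pkl","wb"));cv2.imwrite("pics/w1.png",f["img"])
E
python3 -m creep '[{"translation":[0.187,0.046,0.028],"rotation":[0,0,-0.077]},{"translation":[0.183,0.061,0.028],"rotation":[0,0,-0.077]},{"translation":[0.177,0.075,0.029],"rotation":[0,0,-0.077]},{"translation":[0.171,0.089,0.028],"rotation":[0,0,-0.077]},{"translation":[0.162,0.102,0.029],"rotation":[0,0,-0.077]}]'
python3 - <<'E'
from h import *
import pickle
f=grab("wrist");pickle.dump(f,open("w2.pkl","wb"));print(f["xyz"])
g=pickle.load(open("w1.pkl","rb"))
cv2.imwrite("pics/w12.png",np.hstack([cv2.resize(f["img"],None,fx=.71,fy=.71),cv2.resize(g["img"],None,fx=.71,fy=.71)]))
E
```

```text
t: 2.02
ee_pos: [0.5118, 0.0386, 0.295]
ee_rot: [0.0, 0.552, 0.834, -0.0]
ft_force: [0.6, 0.6, -0.5]
width: 0.996
finger_force: 0.0
t: 2.7
ee_pos: [0.4742, 0.2758, 0.2595]
ee_rot: [0.0, 0.374, 0.927, -0.0]
ft_force: [0.4, -0.3, -0.1]
width: 1.001
finger_force: 0.0
[0.42675773 0.32131078 0.3947398 ]
```

View pics/w12.png

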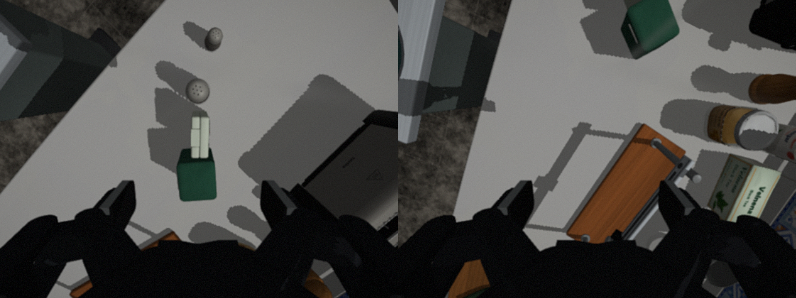

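The left half (wrist view above the gauge) shows the gauge top at about (282,190) full-res, the tin at (277,247), the shaker at (278,127) and the small one at (300,55). Next I fit the top.

```bash
python3 - <<'E'
from h import *
import pickle
f=pickle.load(open("w2.pkl","rb"));I=f["img"].astype(int)
sub=I[150:235,250:320]
g=I[...,1]-(I[...,2]);bright=I[...,1]
print(I[185,270:305].tolist()[::4])
m=((bright>150)&(g>8)).astype(np.uint8);m[:150]=0;m[240:]=0;m[:,:240]=0;m[:,320:]=0
m=cv2.morphologyEx(m,cv2.MORPH_CLOSE,np.ones((5,5)))
n,l,s,c=cv2.connectedComponentsWithStats(m);i=1+np.argmax(s[1:,4]);print(s[i],c[i])
cnt=max(cv2.findContours((l==i).astype(np.uint8),0,2)[0],key=cv2.contourArea)
q=cv2.boxPoints(cv2.minAreaRect(cnt));print(q)
P=[onz(f,*u,.096) for u in q];print(np.round(P,4));print(np.mean(P,0))
for a in range(4):
  d=P[a]-P[a-1];print(np.linalg.norm(d),np.degrees(np.arctan2(d[1],d[0])))
o=f["img"][140:245,240:320].copy();cv2.imwrite("pics/c3.png",cv2.resize(o,None,fx=5,fy=5,interpolation=2))
E
```

```text
[[153, 166, 159], [150, 163, 156], [154, 166, 161], [108, 120, 113], [149, 165, 160], [161, 176, 169], [100, 109, 107], [138, 143, 143], [139, 141, 143]]
[269 166  25  56 816] [280.53921569 194.29779412]
[[267.97073 220.82037]
 [269.93253 165.89044]
 [293.65225 166.73758]
 [291.69046 221.66751]]
[[0.4869 0.2475 0.096 ]
 [0.4468 0.2897 0.096 ]
 [0.4641 0.3063 0.096 ]
 [0.5051 0.265  0.096 ]]
[0.47573107 0.27711783 0.096     ]
0.025195855481952283 -136.11759848595443
0.058176274946331576 133.53456013210632
0.023976874614716842 43.98759721933663
0.05822566265286813 -45.26555818072789
```

View pics/c3.png

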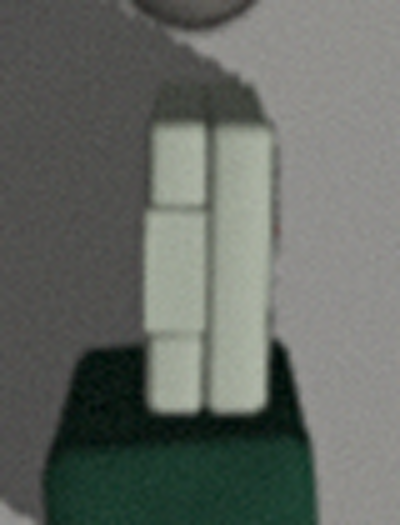

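```bash
python3 pl.py .4755 .277 .065 44.8 5
```

```text
from [0.4716 0.2841 0.2595] rot total deg [ 0.3 -0.4  1.8] rows 5 step mm 38.9430757236273
[{"translation":[-0.007,-0.003,0.156],"rotation":[0.001,-0.001,0.006]},{"translation":[-0.007,-0.003,0.155],"rotation":[0.001,-0.001,0.006]},{"translation":[-0.007,-0.002,0.156],"rotation":[0.001,-0.001,0.006]},{"translation":[-0.007,-0.002,0.156],"rotation":[0.001,-0.001,0.006]},{"translation":[-0.006,-0.002,0.155],"rotation":[0.001,-0.001,0.006]}]
```

```bash
python3 -m creep '[{"translation":[0,0,0],"rotation":[0,0,0]},{"translation":[0,0,0],"rotation":[0,0,0]}]'; python3 pl.py .4755 .277 .065 44.8 5
```

```text
t: 3.0
ee_pos: [0.4748, 0.2732, 0.2595]
ee_rot: [0.0, 0.376, 0.927, -0.001]
ft_force: [-0.3, -0.4, 0.3]
width: 1.0
finger_force: 0.0
from [0.4748 0.2732 0.2595] rot total deg [-0.1  0.   1. ] rows 5 step mm 38.90347273355868
[{"translation":[0.002,0.003,0.156],"rotation":[-0.0,0.0,0.003]},{"translation":[0.002,0.003,0.155],"rotation":[-0.0,0.0,0.003]},{"translation":[0.002,0.003,0.156],"rotation":[-0.0,0.0,0.003]},{"translation":[0.002,0.002,0.155],"rotation":[-0.0,0.0,0.003]},{"translation":[0.001,0.003,0.156],"rotation":[-0.0,0.0,0.003]}]
```

```bash
python3 -m creep '[{"translation":[0,0.004,0.16],"rotation":[0,0,0.006]},{"translation":[0,0.004,0.16],"rotation":[0,0,0.006]},{"translation":[-0.002,0.002,0.16],"rotation":[0,0,0.004]},{"translation":[0,0,0.16],"rotation":[0,0,0]},{"translation":[0,0,0.1],"rotation":[0,0,0]}]'; python3 -m creep '[{"translation":[0,0,0.04],"rotation":[0,0,0]},{"translation":[0,0,0],"rotation":[0,0,0]}]'; python3 pl.py .4755 .277 .065 44.8 2
```

```text
t: 3.62
ee_pos: [0.4769, 0.2734, 0.0731]
ee_rot: [-0.0, 0.385, 0.923, -0.001]
ft_force: [-0.2, 0.6, 0.4]
width: 0.998
finger_force: 0.0
t: 3.88
ee_pos: [0.4769, 0.2752, 0.0647]
ee_rot: [0.0, 0.384, 0.923, -0.0]
ft_force: [0.1, -0.7, 0.6]
width: 1.001
finger_force: 0.0
from [0.4769 0.2752 0.0647] rot total deg [-0.   0.   0.1] rows 2 step mm 1.1378914893608776
[{"translation":[0.004,0.0,-0.001],"rotation":[-0.0,0.0,0.001]},{"translation":[0.005,0.001,-0.0],"rotation":[-0.0,0.0,0.001]}]
```

Good. I close the gripper gently.

```bash
python3 -m creep '[{"translation":[0.004,0,0],"rotation":[0,0,0]},{"translation":[0,0,0],"rotation":[0,0,0]},{"translation":[0,0,0],"rotation":[0,0,0]},{"translation":[0,0,0],"rotation":[0,0,0]},{"translation":[0,0,0],"rotation":[0,0,0]}]' 1 40; python3 -m creep '[{"translation":[0,0,0],"rotation":[0,0,0]},{"translation":[0,0,0],"rotation":[0,0,0]}]';python3 -m creep '[{"translation":[0,0,-0.08],"rotation":[0,0,0]},{"translation":[0,0,-0.16],"rotation":[0,0,0]},{"translation":[0,0,-0.2],"rotation":[0,0,0]},{"translation":[0,0,-0.12],"rotation":[0,0,0]},{"translation":[0,0,0],"rotation":[0,0,0]}]'; python3 pl.py .47 .09 .21 171.8 14
```

```text
t: 4.5
ee_pos: [0.4762, 0.2772, 0.0654]
ee_rot: [0.0, 0.383, 0.924, 0.0]
ft_force: [0.2, 0.5, 6.2]
width: 0.301
finger_force: 40.7
t: 4.75
ee_pos: [0.4762, 0.2772, 0.0654]
ee_rot: [0.0, 0.383, 0.924, 0.0]
ft_force: [-0.4, -0.6, 6.0]
width: 0.302
finger_force: 40.7
t: 5.38
ee_pos: [0.4768, 0.2777, 0.2066]
ee_rot: [0.001, 0.383, 0.924, 0.002]
ft_force: [0.9, -0.6, -1.7]
width: 0.303
finger_force: 40.0
from [0.4768 0.2777 0.2066] rot total deg [ 1.000e-01  3.000e-01 -1.269e+02] rows 14 step mm 13.417607097806021
[{"translation":[-0.037,-0.039,-0.001],"rotation":[0.0,0.0,-0.151]},{"translation":[-0.03,-0.045,-0.001],"rotation":[0.0,0.0,-0.151]},{"translation":[-0.023,-0.049,-0.001],"rotation":[0.0,0.0,-0.151]},{"translation":[-0.015,-0.052,-0.001],"rotation":[0.0,0.0,-0.151]},{"translation":[-0.006,-0.053,-0.001],"rotation":[0.0,0.0,-0.151]}]
[{"translation":[0.002,-0.053,-0.001],"rotation":[0.0,0.0,-0.151]},{"translation":[0.011,-0.053,-0.001],"rotation":[0.0,0.0,-0.151]},{"translation":[0.019,-0.05,-0.001],"rotation":[0.0,0.0,-0.151]},{"translation":[0.026,-0.047,-0.001],"rotation":[0.0,0.0,-0.151]},{"translation":[0.033,-0.042,-0.001],"rotation":[0.0,0.0,-0.151]}]
[{"translation":[0.04,-0.036,-0.001],"rotation":[0.0,0.0,-0.151]},{"translation":[0.045,-0.029,-0.001],"rotation":[0.0,0.0,-0.151]},{"translation":[0.049,-0.022,-0.002],"rotation":[0.0,0.0,-0.151]},{"translation":[0.051,-0.014,-0.001],"rotation":[0.0,0.0,-0.151]}]
```

```bash
python3 -m creep '[{"translation":[-0.037,-0.039,0],"rotation":[0,0,-0.151]},{"translation":[-0.03,-0.045,0],"rotation":[0,0,-0.151]},{"translation":[-0.023,-0.049,0],"rotation":[0,0,-0.151]},{"translation":[-0.015,-0.052,0],"rotation":[0,0,-0.151]},{"translation":[-0.006,-0.053,0],"rotation":[0,0,-0.151]}]'
python3 -m creep '[{"translation":[0.002,-0.053,0],"rotation":[0,0,-0.151]},{"translation":[0.011,-0.053,0],"rotation":[0,0,-0.151]},{"translation":[0.019,-0.05,0],"rotation":[0,0,-0.151]},{"translation":[0.026,-0.047,0],"rotation":[0,0,-0.151]},{"translation":[0.033,-0.042,0],"rotation":[0,0,-0.151]}]'
python3 -m creep '[{"translation":[0.04,-0.036,0],"rotation":[0,0,-0.151]},{"translation":[0.045,-0.029,0],"rotation":[0,0,-0.151]},{"translation":[0.049,-0.022,0],"rotation":[0,0,-0.151]},{"translation":[0.051,-0.014,0],"rotation":[0,0,-0.151]},{"translation":[0,0,0],"rotation":[0,0,0]}]'
python3 -m creep '[{"translation":[0,0,0],"rotation":[0,0,0]}]'
python3 pl.py .47 .09 .068 171.8 6
python3 - <<'E'
from h import *
print(arm.get_obs()["joint_pos"])
f=grab("scene");cv2.imwrite("pics/s2.png",cv2.resize(f["img"][130:330,190:400],None,fx=2.8,fy=2.8))
E
```

```text
t: 6.0
ee_pos: [0.4722, 0.2082, 0.2027]
ee_rot: [-0.002, -0.005, 1.0, -0.001]
ft_force: [0.2, 0.2, -1.7]
width: 0.301
finger_force: 39.9
t: 6.62
ee_pos: [0.4698, 0.1414, 0.2029]
ee_rot: [-0.002, -0.39, 0.921, 0.0]
ft_force: [-0.6, 0.5, -1.4]
width: 0.295
finger_force: 39.9
t: 7.25
ee_pos: [0.4677, 0.0876, 0.2028]
ee_rot: [-0.002, -0.653, 0.757, 0.001]
ft_force: [-0.3, 0.3, -1.8]
width: 0.296
finger_force: 39.9
t: 7.38
ee_pos: [0.4685, 0.0896, 0.204]
ee_rot: [-0.0, -0.654, 0.756, 0.001]
ft_force: [-0.4, 0.8, -1.6]
width: 0.294
finger_force: 39.9
from [0.4685 0.0896 0.204 ] rot total deg [ 0.1  0.  -0.1] rows 6 step mm 22.67515034148
[{"translation":[-0.0,-0.001,0.091],"rotation":[0.0,0.0,-0.0]},{"translation":[-0.0,-0.001,0.091],"rotation":[0.0,0.0,-0.0]},{"translation":[-0.001,-0.001,0.091],"rotation":[0.0,0.0,-0.0]},{"translation":[-0.0,-0.001,0.09],"rotation":[0.0,0.0,-0.0]},{"translation":[-0.001,-0.001,0.091],"rotation":[0.0,0.0,-0.0]}]
[{"translation":[-0.0,-0.001,0.09],"rotation":[0.0,0.0,-0.0]}]
[ 0.5806473   0.60512057 -1.20157816  2.15405508  0.74459765  0.89664402
  1.92373547]
```

View pics/s2.png

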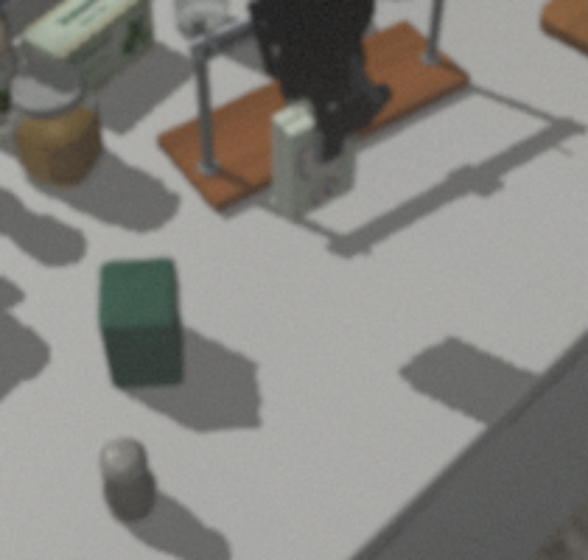

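The scene crop shows the gauge held upright and clear, the dial face toward the robot. The tin and shaker still stand.

```bash
python3 -m creep '[{"translation":[0,-0.003,0.12],"rotation":[0,0,0]},{"translation":[0,-0.003,0.14],"rotation":[0,0,0]},{"translation":[0,0,0.14],"rotation":[0,0,0]},{"translation":[0,0,0.1],"rotation":[0,0,0]},{"translation":[0,0,0.036],"rotation":[0,0,0]}]'
python3 -m creep '[{"translation":[0,0,0.01],"rotation":[0,0,0]},{"translation":[0,0,0],"rotation":[0,0,0]}]'
```

```text
t: 8.05
ee_pos: [0.47, 0.0896, 0.0697]
ee_rot: [-0.001, -0.655, 0.756, 0.0]
ft_force: [-0.5, 0.1, -1.3]
width: 0.298
finger_force: 39.9
t: 8.3
ee_pos: [0.4711, 0.0895, 0.069]
ee_rot: [0.001, -0.655, 0.756, -0.0]
ft_force: [0.5, -0.2, -1.8]
width: 0.304
finger_force: 39.9
```

```bash
python3 -m creep '[{"translation":[0,0,0.006],"rotation":[0,0,0]},{"translation":[0,0,0.006],"rotation":[0,0,0]},{"translation":[0,0,0],"rotation":[0,0,0]}]'
```

```text
t: 8.68
ee_pos: [0.4707, 0.0889, 0.0654]
ee_rot: [0.0, -0.655, 0.756, -0.0]
ft_force: [-0.4, 1.1, -1.3]
width: 0.298
finger_force: 40.0
```

```bash
python3 -m creep '[{"translation":[0,0,0.004],"rotation":[0,0,0]},{"translation":[0,0,0],"rotation":[0,0,0]}]'
```

```text
t: 8.93
ee_pos: [0.4706, 0.089, 0.0654]
ee_rot: [-0.0, -0.655, 0.756, -0.001]
ft_force: [-2.6, -2.5, 10.2]
width: 0.299
finger_force: 41.4
```

```bash
python3 -m creep '[{"translation":[0,0,-0.003],"rotation":[0,0,0]},{"translation":[0,0,0],"rotation":[0,0,0]},{"translation":[0,0,0],"rotation":[0,0,0]},{"translation":[0,0,0],"rotation":[0,0,0]},{"translation":[0,0,0],"rotation":[0,0,0]}]' -1
python3 -m creep '[{"translation":[0,0,-0.1],"rotation":[0,0,0]},{"translation":[0,0,-0.2],"rotation":[0,0,0]},{"translation":[0,0,-0.2],"rotation":[0,0,0]},{"translation":[0,0,-0.16],"rotation":[0,0,0]},{"translation":[0,0,0],"rotation":[0,0,0]}]'
python3 pl.py .46 .05 .28 81.8 10
```

```text
t: 9.55
ee_pos: [0.4705, 0.0891, 0.065]
ee_rot: [-0.0, -0.655, 0.756, 0.0]
ft_force: [-0.0, 0.0, 0.3]
width: 0.999
finger_force: 0.0
t: 10.18
ee_pos: [0.4723, 0.0901, 0.2328]
ee_rot: [0.003, -0.655, 0.756, -0.002]
ft_force: [-0.5, -0.1, 0.0]
width: 0.998
finger_force: 0.0
from [0.4723 0.0901 0.2328] rot total deg [-0.2  0.3 90. ] rows 10 step mm 6.311918557033926
[{"translation":[0.017,0.002,-0.019],"rotation":[-0.0,0.001,0.15]},{"translation":[0.017,-0.0,-0.019],"rotation":[-0.0,0.001,0.15]},{"translation":[0.016,-0.003,-0.019],"rotation":[-0.0,0.001,0.15]},{"translation":[0.016,-0.005,-0.019],"rotation":[-0.0,0.001,0.15]},{"translation":[0.015,-0.008,-0.019],"rotation":[-0.0,0.001,0.15]}]
[{"translation":[0.014,-0.01,-0.019],"rotation":[-0.0,0.001,0.15]},{"translation":[0.012,-0.012,-0.019],"rotation":[-0.0,0.001,0.15]},{"translation":[0.01,-0.013,-0.019],"rotation":[-0.0,0.001,0.15]},{"translation":[0.007,-0.015,-0.018],"rotation":[-0.0,0.001,0.15]},{"translation":[0.005,-0.016,-0.019],"rotation":[-0.0,0.001,0.15]}]
```

```bash
python3 -m creep '[{"translation":[0.017,0.002,-0.019],"rotation":[0,0,0.15]},{"translation":[0.017,0,-0.019],"rotation":[0,0,0.15]},{"translation":[0.016,-0.003,-0.019],"rotation":[0,0,0.15]},{"translation":[0.016,-0.005,-0.019],"rotation":[0,0,0.15]},{"translation":[0.015,-0.008,-0.019],"rotation":[0,0,0.15]}]'
python3 -m creep '[{"translation":[0.014,-0.01,-0.019],"rotation":[0,0,0.15]},{"translation":[0.012,-0.012,-0.019],"rotation":[0,0,0.15]},{"translation":[0.01,-0.013,-0.019],"rotation":[0,0,0.15]},{"translation":[0.007,-0.015,-0.018],"rotation":[0,0,0.15]},{"translation":[0.005,-0.016,-0.019],"rotation":[0,0,0.15]}]'
python3 -m creep '[{"translation":[0,0,0],"rotation":[0,0,0]},{"translation":[0,0,0],"rotation":[0,0,0]}]'
python3 - <<'E'
from h import *
import pickle
f=grab("wrist");pickle.dump(f,open("w3.pkl","wb"))
E
python3 -m creep '[{"translation":[0,-0.16,0],"rotation":[0,0,0]},{"translation":[0,-0.2,0],"rotation":[0,0,0]},{"translation":[0,-0.16,0],"rotation":[0,0,0]},{"translation":[0,0,0],"rotation":[0,0,0]},{"translation":[0,0,0],"rotation":[0,0,0]}]'
python3 - <<'E'
from h import *
import pickle
f=grab("wrist");pickle.dump(f,open("w4.pkl","wb"));g=pickle.load(open("w3.pkl","rb"))
print(f["xyz"],g["xyz"],[proj(x,(.578,-.088,.17)) for x in(g,f)])
cv2.imwrite("pics/w34.png",np.vstack([np.hstack([cv2.resize(x["img"],None,fx=.71,fy=.71) for x in(g,f)]),np.hstack([cv2.resize(g["img"][150:350,:280],(398,284)),cv2.resize(f["img"][250:390,150:346],(398,284))])]))
E
```

```text
t: 10.8
ee_pos: [0.4637, 0.0682, 0.2527]
ee_rot: [-0.001, -0.313, 0.95, 0.0]
ft_force: [-0.2, 0.2, -0.0]
width: 1.004
finger_force: 0.0
t: 11.42
ee_pos: [0.4575, 0.0482, 0.2762]
ee_rot: [-0.001, 0.074, 0.997, -0.0]
ft_force: [0.2, 1.2, -0.1]
width: 0.999
finger_force: 0.0
t: 11.68
ee_pos: [0.458, 0.0488, 0.2766]
ee_rot: [-0.001, 0.07, 0.998, -0.0]
ft_force: [-1.1, -0.9, -0.6]
width: 1.005
finger_force: 0.0
t: 12.35
ee_pos: [0.44, -0.0791, 0.2772]
ee_rot: [-0.0, 0.071, 0.997, 0.0]
ft_force: [1.1, -0.1, 0.5]
width: 1.006
finger_force: 0.0
[ 0.37459977 -0.07055422  0.41245317] [0.39272446 0.05743637 0.4119679 ] [(np.float64(158.38410581520347), np.float64(344.8340745463016)), (np.float64(290.06687147213887), np.float64(344.63369510974474))]
```

View pics/w34.png

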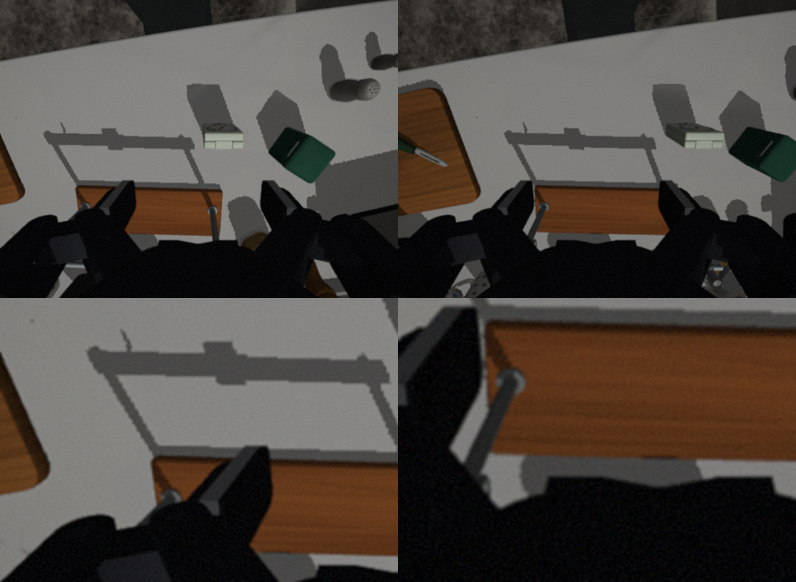

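The wrist view shows the gauge at (222,136) and the foot, but the gripper body hides the stud. I tilt the tool forward to look straight at the stud.

```bash
python3 -m creep '[{"translation":[0,0,0],"rotation":[0,-0.15,0]},{"translation":[0,0,0],"rotation":[0,-0.15,0]},{"translation":[0,0,0],"rotation":[0,-0.15,0]},{"translation":[0,0,0],"rotation":[0,-0.15,0]},{"translation":[0,0,0],"rotation":[0,-0.15,0]}]'
python3 -m creep '[{"translation":[0,0,0],"rotation":[0,0,0]},{"translation":[0,0,0],"rotation":[0,0,0]}]'
python3 - <<'E'
from h import *
import pickle
f=grab("wrist");pickle.dump(f,open("w5.pkl","wb"));print(f["xyz"],proj(f,(.578,-.088,.17)))
E
python3 -m creep '[{"translation":[0.1,-0.15,0],"rotation":[0,0,0]},{"translation":[0.05,-0.05,0],"rotation":[0,0,0]},{"translation":[0,0,0],"rotation":[0,0,0]},{"translation":[0,0,0],"rotation":[0,0,0]}]'
python3 - <<'E'
from h import *
import pickle
f=grab("wrist");pickle.dump(f,open("w6.pkl","wb"));g=pickle.load(open("w5.pkl","rb"))
print(f["xyz"]);L=[proj(x,(.578,-.088,.17)) for x in(g,f)];print(L)
def crop(x,c):
    u,v=map(int,c);u=min(max(u,50),509);v=min(max(v,50),369);print(u-50,v-50);return cv2.resize(x["img"][v-50:v+50,u-50:u+50],(395,395),interpolation=2)
cv2.imwrite("pics/w56.png",np.hstack([crop(g,L[0]),crop(f,L[1])]))
E
```

```text
t: 13.02
ee_pos: [0.4345, -0.0902, 0.2711]
ee_rot: [0.25, 0.07, 0.965, -0.04]
ft_force: [-0.1, -0.1, -0.2]
width: 0.996
finger_force: 0.0
t: 13.28
ee_pos: [0.4351, -0.0916, 0.2713]
ee_rot: [0.25, 0.072, 0.965, -0.039]
ft_force: [0.2, 0.2, -0.2]
width: 0.998
finger_force: 0.0
[ 0.31391978 -0.0691726   0.35685618] (np.float64(307.3040398893453), np.float64(262.81698125648956))
t: 13.82
ee_pos: [0.4012, -0.1353, 0.2581]
ee_rot: [0.246, 0.072, 0.966, -0.039]
ft_force: [-0.9, -0.0, -0.8]
width: 1.001
finger_force: 0.0
[ 0.28063156 -0.11302272  0.34463002]
[(np.float64(307.3040398893453), np.float64(262.81698125648956)), (np.float64(349.9794507383192), np.float64(289.38275604841806))]
257 212
299 239
```

View pics/w56.png

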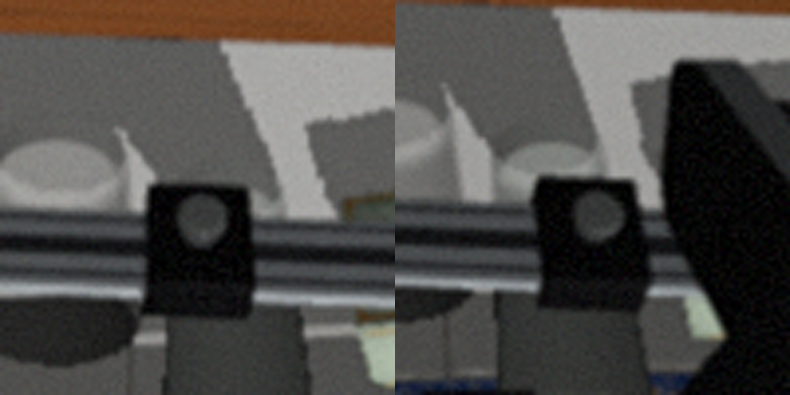

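The crops show the stud head as a grey disc on the black carriage, at (308.1,267.7) in w5 and (350.9,293.7) in w6.

```bash
cat > m.py <<'E'
from h import *
import pickle
L=lambda n:pickle.load(open(n,"rb"))
t,s,w3,w4,w5,w6=[L(n+".pkl") for n in("top","scene","w3","w4","w5","w6")]
print("stud tri w5w6",tri([ray(w5,308.1,267.7),ray(w6,350.9,293.7)]))
for f,u in((w5,(308.1,267.7)),(w6,(350.9,293.7)),(t,(369.9,170.6))):print(" z.17",onz(f,*u,.17).round(4))
print("3views",tri([ray(w5,308.1,267.7),ray(w6,350.9,293.7),ray(t,369.9,170.6)]))
# foot edges
def lines(f,name,z=.016):
    h=cv2.cvtColor(f["img"],cv2.COLOR_BGR2HSV);m=((h[...,0]<16)&(h[...,1]>130)&(h[...,2]>60)).astype(np.uint8)
    return m
def foot(f,cols,name):
    m=lines(f,name);pts={"a":[],"b":[]}
    for c in cols:
        r=np.flatnonzero(m[:,c]);
        if len(r)<20:continue
        for k,v in(("a",r[0]-.5),("b",r[-1]+.5)):pts[k].append(onz(f,c,v,.016))
    for k in pts:
        P=np.array(pts[k])[:,:2]
        vx,vy,x0,y0=cv2.fitLine(P.astype(np.float32),cv2.DIST_HUBER,0,.01,.01).ravel()
        if vy<0:vx,vy=-vx,-vy
        print(name,k,"pt",x0.round(4),y0.round(4),"yaw",np.degrees(np.arctan2(-vx,vy)).round(2),len(P), "x@y=-.08",(x0+(-.08-y0)*vx/vy).round(4))
foot(w4,range(200,370),"w4");foot(w3,range(195,280),"w3");foot(w5,range(300,420),"w5")
m=lines(t,"t");m[:125]=0;m[205:]=0;m[:,:275]=0;m[:,430:]=0
q=cv2.boxPoints(cv2.minAreaRect(cv2.findNonZero(m)));Q=np.array([onz(t,*u,.016)[:2] for u in q]);print("top foot",Q.round(4).tolist(),Q.mean(0))
# gauge
for n,f,b in(("w3",w3,(270,165,360,225)),("w4",w4,(360,165,470,225))):
    I=f["img"].astype(int);x0,y0,x1,y1=b
    m=((I[...,1]>150)&(I[...,1]-I[...,2]>5)).astype(np.uint8);k=np.zeros_like(m);k[y0:y1,x0:x1]=m[y0:y1,x0:x1]
    k=cv2.morphologyEx(k,cv2.MORPH_CLOSE,np.ones((5,5)));nn,l,ss,cc=cv2.connectedComponentsWithStats(k);i=1+np.argmax(ss[1:,4])
    cnt=max(cv2.findContours((l==i).astype(np.uint8),0,2)[0],key=cv2.contourArea).reshape(-1,2)
    W=np.array([onz(f,*u,.096)[:2] for u in cnt]);r=cv2.minAreaRect((W*1e3).astype(np.float32));print(n,"gauge",ss[i],cc[i],r)
g3=(313,197)
o,p,M=st();print(p,np.array(o["joint_pos"]).round(3))
E
python3 m.py
```

```text
stud tri w5w6 (array([ 0.58210189, -0.08749478,  0.17323782]), [np.float64(0.0002514930271351975), np.float64(0.00025149302713505883)])
 z.17 [ 0.5872 -0.088   0.17  ]
 z.17 [ 0.5874 -0.0869  0.17  ]
 z.17 [ 0.5847 -0.0882  0.17  ]
3views (array([ 0.58425567, -0.08755767,  0.17193849]), [np.float64(0.000224671242769642), np.float64(0.0004104780283205547), np.float64(0.00018881741911945478)])
w4 a pt 0.5715 -0.0817 yaw -9.78 170 x@y=-.08 0.5718
w4 b pt 0.6753 -0.1036 yaw -9.62 170 x@y=-.08 0.6793
w3 a pt 0.5793 -0.0347 yaw -9.36 85 x@y=-.08 0.5718
w3 b pt 0.6833 -0.0568 yaw -9.6 85 x@y=-.08 0.6794
w5 a pt 0.5798 0.0005 yaw -10.58 115 x@y=-.08 0.5648
w5 b pt 0.7415 -0.0104 yaw -89.62 115 x@y=-.08 -9.7087
top foot [[0.5973, 0.0778], [0.7009, 0.0595], [0.6494, -0.2409], [0.5458, -0.2185]] [ 0.6233715  -0.08053487]
w3 gauge [ 289  189   54   21 1060] [315.46037736 198.53773585] ((472.1336975097656, 87.34856414794922), (58.701446533203125, 22.596622467041016), 81.96693420410156)
w4 gauge [405 189  53  20 819] [429.12820513 198.44200244] ((472.1962585449219, 86.74340057373047), (56.58138656616211, 21.651845932006836), 81.84506225585938)
[ 0.40139521 -0.13473175  0.25813273] [ 1.318  0.16  -1.19   2.506  1.223  0.189  0.423]
```

```bash
python3 pl.py .4706 .088 .22 81.9 10
```

```text
from [ 0.4014 -0.1347  0.2581] rot total deg [-2.5 28.8 -0.4] rows 10 step mm 23.633205568626032
[{"translation":[-0.006,0.093,0.017],"rotation":[-0.004,0.048,-0.001]},{"translation":[-0.007,0.093,0.017],"rotation":[-0.004,0.048,-0.001]},{"translation":[-0.008,0.093,0.016],"rotation":[-0.004,0.048,-0.001]},{"translation":[-0.009,0.093,0.016],"rotation":[-0.004,0.048,-0.001]},{"translation":[-0.01,0.092,0.016],"rotation":[-0.004,0.048,-0.001]}]
[{"translation":[-0.011,0.092,0.016],"rotation":[-0.004,0.048,-0.001]},{"translation":[-0.012,0.092,0.016],"rotation":[-0.004,0.048,-0.001]},{"translation":[-0.012,0.093,0.016],"rotation":[-0.004,0.048,-0.001]},{"translation":[-0.013,0.092,0.016],"rotation":[-0.004,0.048,-0.001]},{"translation":[-0.015,0.092,0.016],"rotation":[-0.004,0.048,-0.001]}]
```

```bash
python3 -m creep '[{"translation":[-0.006,0.093,0.017],"rotation":[-0.004,0.048,-0.001]},{"translation":[-0.007,0.093,0.017],"rotation":[-0.004,0.048,-0.001]},{"translation":[-0.008,0.093,0.016],"rotation":[-0.004,0.048,-0.001]},{"translation":[-0.009,0.093,0.016],"rotation":[-0.004,0.048,-0.001]},{"translation":[-0.01,0.092,0.016],"rotation":[-0.004,0.048,-0.001]}]'
python3 -m creep '[{"translation":[-0.011,0.092,0.016],"rotation":[-0.004,0.048,-0.001]},{"translation":[-0.012,0.092,0.016],"rotation":[-0.004,0.048,-0.001]},{"translation":[-0.012,0.093,0.016],"rotation":[-0.004,0.048,-0.001]},{"translation":[-0.013,0.092,0.016],"rotation":[-0.004,0.048,-0.001]},{"translation":[-0.015,0.092,0.016],"rotation":[-0.004,0.048,-0.001]}]'
python3 -m creep '[{"translation":[0,0,0],"rotation":[0,0,0]},{"translation":[0,0,0],"rotation":[0,0,0]}]'
python3 pl.py .4706 .088 .12 81.9 3; python3 -c "
from h import *;import numpy as np
print(np.array(st()[0]['joint_pos']).round(3))"
```

```text
t: 14.5
ee_pos: [0.4359, -0.0212, 0.2388]
ee_rot: [0.123, 0.069, 0.99, -0.021]
ft_force: [-0.7, 1.2, 0.7]
width: 1.0
finger_force: 0.0
t: 15.12
ee_pos: [0.4702, 0.0902, 0.2191]
ee_rot: [-0.002, 0.067, 0.998, -0.002]
ft_force: [1.1, -1.5, -0.8]
width: 0.999
finger_force: 0.0
t: 15.38
ee_pos: [0.4693, 0.0876, 0.2192]
ee_rot: [-0.001, 0.068, 0.998, -0.002]
ft_force: [-0.4, -0.7, -0.1]
width: 1.006
finger_force: 0.0
from [0.4693 0.0876 0.2192] rot total deg [-0.3 -0.1  0.3] rows 3 step mm 33.08353580830254
[{"translation":[-0.002,0.001,0.132],"rotation":[-0.002,-0.001,0.001]},{"translation":[-0.002,0.001,0.132],"rotation":[-0.002,-0.001,0.001]},{"translation":[-0.001,0.001,0.133],"rotation":[-0.002,-0.001,0.001]}]
[ 0.578  0.559 -1.176  2.138  0.681  0.897  0.428]
```

```bash
python3 -m creep '[{"translation":[-0.002,0.001,0.132],"rotation":[-0.002,-0.001,0.001]},{"translation":[-0.002,0.001,0.16],"rotation":[-0.002,-0.001,0.001]},{"translation":[-0.001,0,0.16],"rotation":[-0.001,0,0.001]},{"translation":[0,0,0.12],"rotation":[0,0,0]},{"translation":[0,0,0.04],"rotation":[0,0,0]}]'
python3 -m creep '[{"translation":[0,0,0],"rotation":[0,0,0]},{"translation":[0,0,0],"rotation":[0,0,0]}]'
python3 pl.py .4706 .088 .066 81.9 1
```

```text
t: 16.0
ee_pos: [0.4701, 0.086, 0.0656]
ee_rot: [-0.001, 0.071, 0.997, -0.0]
ft_force: [-0.7, -0.7, 0.8]
width: 0.999
finger_force: 0.0
t: 16.25
ee_pos: [0.4721, 0.0873, 0.0678]
ee_rot: [0.002, 0.072, 0.997, 0.001]
ft_force: [0.2, -0.0, 0.1]
width: 0.996
finger_force: 0.0
from [0.4721 0.0873 0.0678] rot total deg [ 0.2  0.2 -0.1] rows 1 step mm 2.449626009788199
[{"translation":[0.006,0.002,0.007],"rotation":[0.003,0.003,-0.002]}]
```

```bash
python3 -m creep '[{"translation":[0,0,0],"rotation":[0,0,0]},{"translation":[0,0,0],"rotation":[0,0,0]},{"translation":[0,0,0],"rotation":[0,0,0]},{"translation":[0,0,0],"rotation":[0,0,0]},{"translation":[0,0,0],"rotation":[0,0,0]}]' 1 60
python3 -m creep '[{"translation":[0,0,0],"rotation":[0,0,0]},{"translation":[0,0,0],"rotation":[0,0,0]}]'
python3 -c "
from h import *
o,p,M=st();print(p,M.round(4).tolist())"
python3 -m creep '[{"translation":[0,0,-0.06],"rotation":[0,0,0]},{"translation":[0,0,-0.14],"rotation":[0,0,0]},{"translation":[0,0,-0.16],"rotation":[0,0,0]},{"translation":[0,0,-0.1],"rotation":[0,0,0]},{"translation":[0,0,0],"rotation":[0,0,0]}]'
python3 -m creep '[{"translation":[0,0,0],"rotation":[0,0,0]},{"translation":[0,0,0],"rotation":[0,0,0]}]'
```

```text
t: 16.88
ee_pos: [0.4723, 0.0873, 0.0677]
ee_rot: [0.002, 0.072, 0.997, 0.001]
ft_force: [-0.7, -0.4, 5.8]
width: 0.72
finger_force: 65.3
t: 17.12
ee_pos: [0.4723, 0.0873, 0.0677]
ee_rot: [0.002, 0.072, 0.997, 0.001]
ft_force: [-0.0, 0.1, 6.2]
width: 0.717
finger_force: 65.3
[0.47225565 0.0873307  0.06772102] [[-0.9897, 0.1429, 0.0032], [0.1429, 0.9897, 0.0022], [-0.0029, 0.0026, -1.0]]
t: 17.75
ee_pos: [0.4724, 0.0871, 0.1831]
ee_rot: [0.002, 0.072, 0.997, 0.002]
ft_force: [0.5, 0.4, -1.5]
width: 0.716
finger_force: 65.8
t: 18.0
ee_pos: [0.4705, 0.0863, 0.1804]
ee_rot: [-0.001, 0.072, 0.997, 0.001]
ft_force: [-0.8, 0.1, -2.1]
width: 0.716
finger_force: 65.8
```

```bash
python3 pl.py .5475 -.0815 .1817 80.4 5
```

```text
from [0.4705 0.0863 0.1804] rot total deg [ 0.1 -0.1  1.4] rows 5 step mm 36.9320881558535
[{"translation":[-0.08,-0.124,-0.001],"rotation":[0.0,-0.0,0.005]},{"translation":[-0.081,-0.124,-0.001],"rotation":[0.0,-0.0,0.005]},{"translation":[-0.081,-0.123,-0.002],"rotation":[0.0,-0.0,0.005]},{"translation":[-0.082,-0.123,-0.001],"rotation":[0.0,-0.0,0.005]},{"translation":[-0.083,-0.122,-0.002],"rotation":[0.0,-0.0,0.005]}]
```

```bash
python3 -m creep '[{"translation":[-0.06,-0.09,0],"rotation":[0,0,0.005]},{"translation":[-0.09,-0.14,0],"rotation":[0,0,0.005]},{"translation":[-0.09,-0.14,0],"rotation":[0,0,0.005]},{"translation":[-0.09,-0.14,0],"rotation":[0,0,0.005]},{"translation":[-0.05,-0.08,0],"rotation":[0,0,0.004]}]'
python3 -m creep '[{"translation":[-0.027,-0.026,0],"rotation":[0,0,0]},{"translation":[0,0,0],"rotation":[0,0,0]},{"translation":[0,0,0],"rotation":[0,0,0]},{"translation":[0,0,0],"rotation":[0,0,0]}]'
python3 pl.py .5475 -.0815 .1817 80.4 2
python3 - <<'E'
from h import *
import pickle
print(st()[0]["ft_force"],np.array(st()[0]['joint_pos']).round(2))
for n in("scene","top"):pickle.dump(grab(n),open(n+"3.pkl","wb"))
s,t=[pickle.load(open(n+"3.pkl","rb")) for n in("scene","top")]
us,vs=map(int,proj(s,(.57,-.085,.17)));ut,vt=map(int,proj(t,(.57,-.085,.17)));print(us,vs,ut,vt)
c=lambda f,u,v:cv2.resize(f["img"][v-50:v+50,u-50:u+50],(395,395),interpolation=2)
cv2.imwrite("pics/st3.png",np.hstack([c(s,us,vs),c(t,ut,vt)]))
E
```

```text
t: 18.62
ee_pos: [0.5428, -0.0761, 0.1797]
ee_rot: [-0.001, 0.086, 0.996, 0.001]
ft_force: [0.7, 0.8, -2.2]
width: 0.718
finger_force: 65.8
t: 19.12
ee_pos: [0.5479, -0.0796, 0.1815]
ee_rot: [0.0, 0.083, 0.997, 0.001]
ft_force: [-0.0, 0.2, -1.8]
width: 0.714
finger_force: 65.8
from [ 0.5479 -0.0796  0.1815] rot total deg [0.2 0.  0.1] rows 2 step mm 0.9692188892701926
[{"translation":[0.0,-0.004,-0.0],"rotation":[0.001,0.0,0.001]},{"translation":[0.0,-0.004,-0.001],"rotation":[0.001,0.0,0.001]}]
[-0.01111364  0.19433971 -1.77244911] [ 0.8   0.69 -1.08  2.02  0.78  0.92  0.71]
321 131 368 177
```

View pics/st3.png

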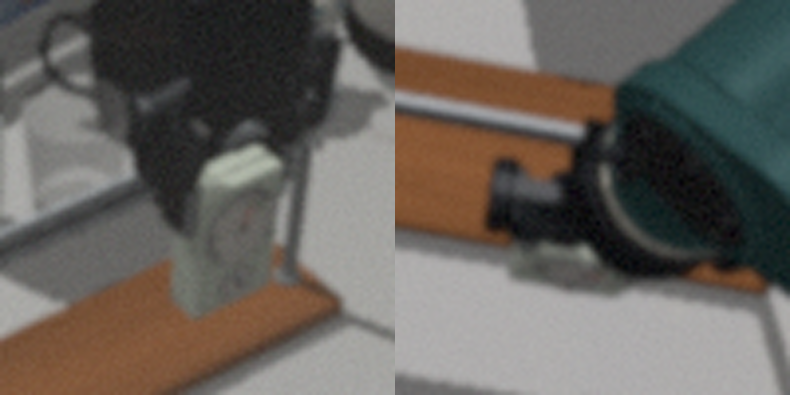

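The view shows the gauge held in front of the rail, with the two dials facing the robot. I now advance and feel.

```bash
python3 -m creep '[{"translation":[-0.04,-0.005,0],"rotation":[0,0,0]},{"translation":[-0.036,0,0],"rotation":[0,0,0]},{"translation":[0,0,0],"rotation":[0,0,0]},{"translation":[0,0,0],"rotation":[0,0,0]}]'
python3 -m creep '[{"translation":[-0.008,0,0],"rotation":[0,0,0]},{"translation":[0,0,0],"rotation":[0,0,0]}]'
python3 -m creep '[{"translation":[-0.008,0,0],"rotation":[0,0,0]},{"translation":[0,0,0],"rotation":[0,0,0]}]'
```

```text
t: 19.73
ee_pos: [0.5667, -0.0853, 0.1812]
ee_rot: [0.0, 0.084, 0.996, 0.001]
ft_force: [0.3, 0.2, -2.7]
width: 0.718
finger_force: 65.8
t: 19.98
ee_pos: [0.5688, -0.0858, 0.1814]
ee_rot: [0.001, 0.084, 0.996, 0.001]
ft_force: [-0.5, -0.2, -1.3]
width: 0.719
finger_force: 65.8
t: 20.23
ee_pos: [0.5709, -0.0861, 0.1814]
ee_rot: [0.001, 0.084, 0.996, 0.001]
ft_force: [-0.2, 0.3, -0.9]
width: 0.72
finger_force: 65.8
```

```bash
for i in 1; do python3 -m creep '[{"translation":[-0.008,0.001,0],"rotation":[0,0,0]},{"translation":[0,0,0],"rotation":[0,0,0]}]' | grep -E "ee_pos|ft"; done
python3 -m creep '[{"translation":[-0.008,0.001,0],"rotation":[0,0,0]},{"translation":[0,0,0],"rotation":[0,0,0]}]' | grep -E "ee_pos|ft"
```

```text
ee_pos: [0.5729, -0.0861, 0.1814]
ft_force: [0.1, 0.5, -1.5]
ee_pos: [0.575, -0.0862, 0.1814]
ft_force: [0.3, -0.5, -1.3]
```

```bash
python3 -m creep '[{"translation":[-0.008,0,0],"rotation":[0,0,0]},{"translation":[0,0,0],"rotation":[0,0,0]}]' | grep -E "ee_pos|ft"
```

```text
ee_pos: [0.577, -0.0866, 0.1814]
ft_force: [0.4, -0.1, -1.5]
```

```bash
python3 -m creep '[{"translation":[-0.006,0,0],"rotation":[0,0,0]},{"translation":[0,0,0],"rotation":[0,0,0]}]' | grep -E "ee_pos|ft"
```

```text
ee_pos: [0.5783, -0.0869, 0.1814]
ft_force: [0.0, 0.4, -0.4]
```

```bash
python3 -m creep '[{"translation":[-0.006,0,0],"rotation":[0,0,0]},{"translation":[0,0,0],"rotation":[0,0,0]}]' | grep -E "ee_pos|ft"
```

```text
ee_pos: [0.5791, -0.087, 0.1813]
ft_force: [-1.5, 0.2, -0.8]
```

```bash
python3 -m creep '[{"translation":[-0.006,0,0],"rotation":[0,0,0]},{"translation":[0,0,0],"rotation":[0,0,0]}]' | grep -E "ee_pos|ft"
```

```text
ee_pos: [0.5792, -0.0871, 0.181]
ft_force: [-5.2, 0.3, 1.6]
```

Firm contact came at the carriage plane without spring give, so the stud head is inside the mouth. I now press down in small steps.

```bash
python3 -m creep '[{"translation":[0.003,0,0.01],"rotation":[0,0,0]},{"translation":[0,0,0.01],"rotation":[0,0,0]},{"translation":[0,0,0],"rotation":[0,0,0]}]' | grep -E "ee_pos|ft"
```

```text
ee_pos: [0.5792, -0.0869, 0.1759]
ft_force: [-4.9, 1.1, 0.8]
```

```bash
python3 -m creep '[{"translation":[0,0,0.01],"rotation":[0,0,0]},{"translation":[0,0,0],"rotation":[0,0,0]}]' | grep -E "ee_pos|ft"
```

```text
ee_pos: [0.5792, -0.0868, 0.1736]
ft_force: [-5.3, 0.9, 1.3]
```

```bash
python3 -m creep '[{"translation":[0,0,0.008],"rotation":[0,0,0]},{"translation":[0,0,0],"rotation":[0,0,0]}]' | grep -E "ee_pos|ft"
```

```text
ee_pos: [0.5792, -0.0867, 0.1721]
ft_force: [-6.7, 0.7, 4.1]
```

```bash
python3 -m creep '[{"translation":[0.002,0,0.008],"rotation":[0,0,0]},{"translation":[0,0,0],"rotation":[0,0,0]}]' | grep -E "ee_pos|ft|rot"
```

```text
ee_pos: [0.5792, -0.0865, 0.1702]
ee_rot: [-0.0, 0.084, 0.996, 0.001]
ft_force: [-5.3, 0.2, 3.4]
```

```bash
python3 -m creep '[{"translation":[0,0,0.008],"rotation":[0,0,0]},{"translation":[0,0,0],"rotation":[0,0,0]}]' | grep -E "ee_pos|ft"
```

```text
ee_pos: [0.5793, -0.0864, 0.1684]
ft_force: [-6.4, 1.1, 5.1]
```

```bash
python3 -m creep '[{"translation":[0,0,0.008],"rotation":[0,0,0]},{"translation":[0,0,0],"rotation":[0,0,0]}]' | grep -E "ee_pos|ft"
```

```text
ee_pos: [0.5793, -0.0864, 0.1666]
ft_force: [-5.9, 0.1, 5.5]
```

```bash
python3 -m creep '[{"translation":[0,0,0.008],"rotation":[0,0,0]},{"translation":[0,0,0],"rotation":[0,0,0]}]' | grep -E "ee_pos|ft"
```

```text
ee_pos: [0.5793, -0.0863, 0.1647]
ft_force: [-7.2, -0.1, 8.1]
```

```bash
python3 -m creep '[{"translation":[0,0,0.006],"rotation":[0,0,0]},{"translation":[0,0,0],"rotation":[0,0,0]}]' | grep -E "ee_pos|ft"
```

```text
ee_pos: [0.5793, -0.0862, 0.1635]
ft_force: [-6.6, 0.6, 8.5]
```

```bash
python3 -m creep '[{"translation":[0,0,0.004],"rotation":[0,0,0]},{"translation":[0,0,0],"rotation":[0,0,0]}]' | grep -E "ee_pos|ft|rot"
```

```text
ee_pos: [0.5793, -0.0862, 0.1631]
ee_rot: [-0.0, 0.084, 0.996, 0.001]
ft_force: [-9.2, 0.2, 13.3]
```

```bash
python3 -m creep '[{"translation":[0.006,0,0.002],"rotation":[0,0,0]},{"translation":[0,0,0],"rotation":[0,0,0]},{"translation":[0,0,0],"rotation":[0,0,0]}]' | grep -E "ee_pos|ft|rot"
```

```text
ee_pos: [0.5793, -0.0862, 0.1631]
ee_rot: [0.001, 0.084, 0.996, 0.001]
ft_force: [-6.3, -1.4, 13.5]
```

```bash
python3 -m creep '[{"translation":[0.006,0,-0.006],"rotation":[0,0,0]},{"translation":[0,0,0],"rotation":[0,0,0]}]' | grep -E "ee_pos|ft|rot"
```

```text
ee_pos: [0.5793, -0.0862, 0.1634]
ee_rot: [0.003, 0.084, 0.996, 0.002]
ft_force: [1.0, 0.5, 3.3]
```

```bash
python3 -m creep '[{"translation":[-0.002,0,0.002],"rotation":[0,0,0]},{"translation":[0,0,0],"rotation":[0,0,0]}]' | grep -E "ee_pos|ft|rot"
python3 -m creep '[{"translation":[0,0,0],"rotation":[0,0,0]},{"translation":[0,0,0],"rotation":[0,0,0]},{"translation":[0,0,0],"rotation":[0,0,0]},{"translation":[0,0,0],"rotation":[0,0,0]},{"translation":[0,0,0],"rotation":[0,0,0]}]' -1
python3 -m creep '[{"translation":[0,0,-0.06],"rotation":[0,0,0]},{"translation":[0,0,-0.16],"rotation":[0,0,0]},{"translation":[0,0,-0.16],"rotation":[0,0,0]},{"translation":[0.1,0,-0.1],"rotation":[0,0,0]},{"translation":[0.2,0,0],"rotation":[0,0,0]}]'
python3 -m creep '[{"translation":[0.2,0,0],"rotation":[0,0,0]},{"translation":[0,0.2,0],"rotation":[0,0,0]},{"translation":[0,0.2,0],"rotation":[0,0,0]},{"translation":[0,0.2,0],"rotation":[0,0,0]},{"translation":[0,0.1,0],"rotation":[0,0,0]}]'
python3 - <<'E'
from h import *
import pickle
for n in("scene","top"):pickle.dump(grab(n),open(n+"4.pkl","wb"))
s,t=[pickle.load(open(n+"4.pkl","rb")) for n in("scene","top")]
us,vs=map(int,proj(s,(.58,-.085,.15)));ut,vt=map(int,proj(t,(.58,-.085,.15)))
c=lambda f,u,v:cv2.resize(f["img"][v-50:v+50,u-50:u+50],(395,395),interpolation=2)
cv2.imwrite("pics/st4.png",np.vstack([np.hstack([c(s,us,vs),c(t,ut,vt)]),cv2.resize(s["img"][200:320,160:400],(395,198)).repeat(1,0) if 0 else np.hstack([cv2.resize(s["img"][200:320,160:400],(395,200)),cv2.resize(t["img"][150:290,100:378],(395,200))])]))
E
```

```text
ee_pos: [0.5793, -0.0862, 0.1632]
ee_rot: [0.002, 0.084, 0.996, 0.002]
ft_force: [-0.4, 0.3, 8.4]
t: 25.6
ee_pos: [0.5774, -0.0867, 0.1618]
ee_rot: [0.0, 0.084, 0.996, 0.001]
ft_force: [0.3, 0.7, 0.0]
width: 0.999
finger_force: 0.0
t: 26.22
ee_pos: [0.5061, -0.0732, 0.2852]
ee_rot: [0.004, 0.084, 0.996, 0.002]
ft_force: [-0.4, 0.5, 0.2]
width: 0.998
finger_force: 0.0
t: 26.85
ee_pos: [0.4836, 0.1103, 0.2839]
ee_rot: [0.002, 0.082, 0.997, 0.002]
ft_force: [0.9, 0.2, 0.0]
width: 1.001
finger_force: 0.0
```

View pics/st4.png

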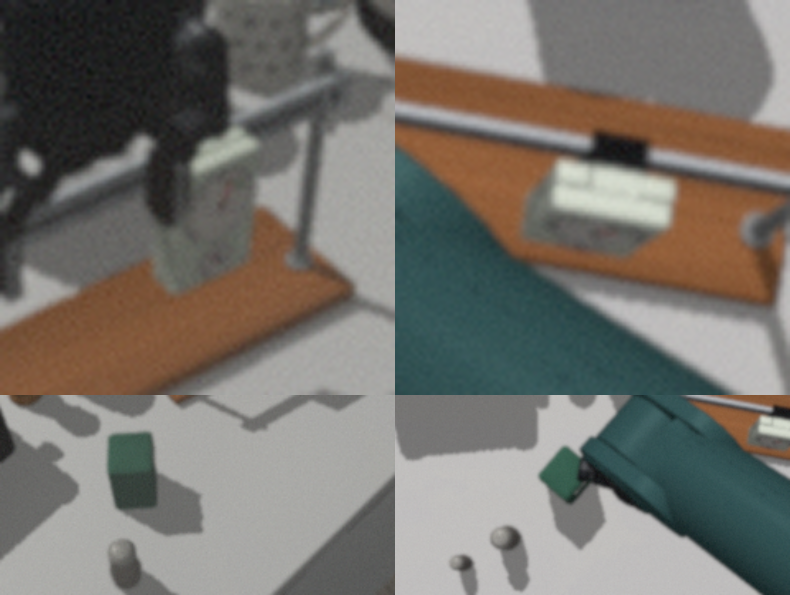

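The gauge hangs upright and flat on the carriage with its dials out. The tin and shaker stand where they were, and the arm is clear. I settle the arm and hand in.

```bash
python3 -m creep '[{"translation":[0,0,0],"rotation":[0,0,0]},{"translation":[0,0,0],"rotation":[0,0,0]},{"translation":[0,0,0],"rotation":[0,0,0]}]' | grep -E "^t|ft"; python3 -c "
from plant import arm
print(arm.hand_in())"
```

```text
t: 27.32
ft_force: [0.4, -0.2, -0.4]
the job is handed in; nothing more can be done
None
```

The gauge hangs on the stud with its dials facing the robot, pressed down to a firm stop (18.3 mm felt, 18 mm expected), upright and flat against the carriage; the push on the rail read at most about 18 N, the tin and shaker still stand where they were, and the job was handed in at about 27 s.

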